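# Slide a glass plate under the sprung clips of an inspection stage

## Task

Take the framed glass plate from its plywood pad, lay it flat between the guide rails of the inspection stage, short of the clips, and slide it forward so that its wedge bar lifts both sprung clips and they snap down on the glass behind it. Keep sliding until you feel it bear on the end stop, hold it there a moment with a definite push of about 10 N, then let go and leave it flush against the stop. It is glass: never ram the stop or press the plate hard on the stage, do not touch the clips with the gripper, and leave the bottle, tin and screwdriver where they are.

Things in the scene. Friction and masses are not known exactly. Their poses are not given: they have to be found in the camera images.
- plate: Loose glass plate in a steel frame, 0.2 to 0.3 kg, 120 (its x) by 70 (y) by 6 mm thick. Origin: centre of the underside, z up. At the front a steel wedge bar across the width: 3 mm high at the front edge (x=+60), rising at 30 degrees to 12 mm at x=+45, flat to x=+40, then straight down to the glass. At the near end a black grip block (see plate_grip).
- plate_front (a point): Middle of the plate's front edge, at its underside (x = +60 mm, y = 0, z = 0 of the plate). The glass is fragile: as it goes under the clips keep the total pressure of the plate on the stage (its weight and the clips, about 11 N with the clips up on the bar, included) below 30 N and that of its front edge on the stop below 25 N.
- plate_grip (a point): Point in the black grip block on the plate, 27 mm above the plate's underside (x=-40, y=0, z=27 mm of the plate). The block is 30 mm (x) by 16 mm (y), centred there in x and y, and stands from 6 to 44 mm above the underside: pinch it across its 16 mm from above.
- pad: Fixed plywood pad 150 by 110 by 12 mm on which the plate starts. Origin: centre of its underside, on the bench.
- stage: Fixed grey block 28 mm high, 130 mm wide (y), x from -100 to +140 mm of its origin, which lies under it on the bench. Plates are slid along its +x. Two guide rails, 7 mm high above the surface, run from x=-95 to +65, inner faces at y=+38 and -38 mm: 3 mm play on each side of the plate. End stop and clips are at the +x end.
- stage_top (a point): Point on the stage's upper surface straight above the stage's origin (28 mm up), with the stage's axes.
- stop: End stop: rigid dark steel bar 12 mm (x) by 68 mm (y), 9 mm high, across the stage, set anywhere from x=80 to 90 mm of the stage. Origin: middle of the foot of the face that the plate's front edge must meet, on the stage's surface; axes parallel to the stage's.
- stop_face (a point): The same point as the stop's origin: middle of the foot of its face towards the incoming plate.
- clip_left (a joint): Sprung clip at y=+22 mm of the stage: steel arm hinged at x=112 mm, 21 mm above the surface, reaching over the stop towards -x, with a roller (10 mm dia., 13 wide) at its end, axle at x=47. Value: lift, rad: 0 empty (roller 4 mm above stage), 0.03 on the glass, 0.12 on the bar.
- clip_right (a joint): The same clip at y=-22 mm of the stage. Each spring presses its roller down with about 2 N empty, 2.5 N on the glass, 4 N on the bar. Pushing the plate under both clips takes about 10 to 17 N, sliding it on once they are down 4 to 8 N.
- clip_left_nose (a point): Lowest point of the left clip's roller (moves with the clip).
- clip_right_nose (a point): Lowest point of the right clip's roller (moves with the clip).
- bottle: Bystander: yellow plastic bottle, 60 mm in diameter, 150 mm high; origin at the centre of its foot.
- tin: Bystander: plain metal tin, 68 mm in diameter, 60 mm high; origin at the centre of its foot.
- screwdriver: Bystander: screwdriver lying on the bench, about 0.2 m long along its x; origin at the underside.
There are look-alikes about, which are no part of the job. What is shaped like the plate but blue or purple is not meant.

How it is judged:
By the outcome, as a careful person would: the job done as asked, in the order asked, and still so for the second after the job is handed in, with the robot touching nothing.
It also fails if it takes over 70 s, if anything falls off the work surface, if the arm or the gripper's body presses on something with over 40 N, if the wrist force passes 120 N, or if a joint passes its speed limit or range.

## Robot

A 6-joint arm with a two-finger parallel gripper is mounted at the origin on the work surface. World frame = base frame: x ahead of the robot, y to its left, z up, the work surface at z = 0. Lengths are in m, angles in rad, forces in N, time in s.
With the tool pointing down it reaches from about 0.3 to 0.875 m from the base axis. Payload 6.4 kg.
Tool frame: the origin (TCP) lies on the centre line of the jaws, within the pads' length; the fingertips stand ctrl.nose_length ahead of it and the grasp point (between the pads) lies 6 mm ahead of it (ctrl.nose_length is the distance from the TCP to the fingertips, in m); x points along the fingers, y is the direction in which the jaws open and shut, and the axes are right-handed (so a half turn about x gives the same grasp; the last joint's range is limited). The gripper opens to 85 mm and grips with 20 to 120 N. Pads are 22 mm wide; open, the fingers measure 114 mm over their backs; the gripper's body (76 mm by 85 mm) begins 54 mm behind the grasp point. The pads swing forward as they close: fully open they stand 13 mm farther back than shut.
Start: joints at [-0.206, 0.181, 1.607, -0, 1.354, -0.206], TCP at [0.575, 0, 0.256] pointing down, gripper open.
Joint ranges: [-2.99, 2.99], [-0.89, 2.07], [0.3, 2.58], [-1.14, 4.28], [0, 2.63], [-3.12, 3.12]. Speed limits (rad/s): [2.57, 2.57, 3.01, 3.14, 3.14, 3.14].

## Interface

Orientations are given as a unit quaternion [w, x, y, z].
In Python, from bench import telemetry, cams, workorder, spotter, ctrl gives the robot as it stands. The module is installed in compiled form; this text tells all that it offers.
- The arm moves only by the tool servo_tool, never from a script. Its argument "targets" is one flat list of numbers, 4 for each row, row after row: the shift along the tool's x, y, z in mm, then the turn about the tool's x in rad. A call has exactly 5 rows; each row shifts and turns the commanded pose from where the row before left it, along the tool's axes as they then stand; what a row does not reach is not made up. A row lasts 1/10 s, in which the tool goes at most 50 mm and 8.59 degrees, less where a joint would pass 70% of its speed; a pose out of reach is approached as far as the arm can. A call is refused whole if a number of a shift passes 50 or a number of a turn 0.15, either way. A call with a gripper value outside its range is refused whole. "fingers" is the finger opening in mm, from 0 to 85.4, set as the call begins (left out, the last holds). The fingers move at their own pace and stop on an object; the grip force is fixed at half the most. Time passes only in rows, so rows that do not move let the fingers close, or fill a call up. It gives the time, the measured TCP pose, the force and the opening at its end, in the units of the state.
- telemetry.get_obs(): the state, without advancing time (a new reading comes with each control period).
- cams.camera(name): name is "scene" or "side" or "wrist"; returns (picture, depth): 384x512x3 uint8, blue, green, red; 384x512 float32, m along the optical axis (not along the pixel's ray), 0 where there is no reading.
- cams.camera_params(name): a dict with "intrinsics" (3x3 intrinsics, pixels), "R" (3x3) and "t" (3): a world point X has camera coordinates R X + t; the wrist camera has in their place "mount" (4x4, takes a point from camera to tool coordinates, whose origin is the TCP and whose axes are the tool frame's). Camera axes: x right, y down, z forward; pixel columns grow to the right and rows downward; lengths in m; the calibration is good to about 2 mm. A picture is of the moment at which its call begins: read the wrist's pose just before it. camera_params takes no time and is no camera call.
- workorder.hand_in(): hands the job in, once; it reports no verdict.
Trained networks look in the newest picture that a camera, given by its name, has taken for a name from the list of things; names that differ only in an ending like _2 or _b are one class to them, and where a whole thing is asked for, a point or a joint stands for the part that bears it (a point fixed in the world has none). Each returns a list of dicts, best first, with "score" (0 to 1); they miss things now and then, are a little off and sometimes report something else, mostly with a low value. They report only what shows in the picture. A call takes as long as a camera call. They do not tell look-alikes from the thing itself.
- spotter.search_frame(camera, thing): "pixel" ([column, row] in pixels, amid what is visible of it).
The state is a dict: "time_s": time; "q": joint angles; "dq": joint speeds; "joint_efforts": joint torques, N m; "eef_pos": TCP position; "eef_rot": TCP orientation; "wrist_force": force on the tool from outside, world axes, zero at the start; "torque": the same for the moment, N m; "opening": opening from 0.0 (shut) to 1.0 (fully open).
Only numpy, scipy, OpenCV 4.12 (cv2) and the standard library are available. Lean on these libraries where they do the work, as an engineer would, in place of code of your own. Each camera call takes 0.05 s, during which the arm holds its last target.

## Working session

There is one attempt and no reset: what is moved stays moved. The work goes in short steps, Python scripts to look and compute and a tool call to move; the robot and the scene stay as the last step left them, time stands still between calls to the robot, and variables do not carry over. Pictures are saved under pics/ and viewed, and the job is handed in when it is done.

Besides the shell and the picture viewer there is one more tool, called after "Request:" as name(argument=value, ...), one argument or row to a line, values as JSON. servo_tool: Moves the arm, as the interface text tells. Its arguments: {"type":"object","properties":{"targets":{"type":"array","items":{"type":"number"}},"fingers":{"type":"number"}},"required":["targets"]}

```bash
mkdir -p pics; cat > h.py <<'E'
import numpy as np, cv2
from bench import telemetry, cams, workorder, spotter, ctrl
from scipy.spatial.transform import Rotation as Ro
def toolpose():
    o=telemetry.get_obs(); w,x,y,z=o["eef_rot"]
    return Ro.from_quat([x,y,z,w]).as_matrix(), np.array(o["eef_pos"])
def snap(name):
    R,p=toolpose(); im,d=cams.camera(name); P=cams.camera_params(name)
    K=np.array(P["intrinsics"])
    if name=="wrist":
        M=np.array(P["mount"]); Rw=R@M[:3,:3]; tw=R@M[:3,3]+p
    else:
        Rc=np.array(P["R"]); Rw=Rc.T; tw=-Rc.T@np.array(P["t"])
    return im,d,K,Rw,tw
def cloud(d,K,Rw,tw):
    v,u=np.mgrid[:d.shape[0],:d.shape[1]]
    c=np.stack([(u-K[0,2])/K[0,0]*d,(v-K[1,2])/K[1,1]*d,d],-1)
    return c@Rw.T+tw
def proj(X,K,Rw,tw):
    c=(np.atleast_2d(X)-tw)@Rw; return np.stack([c[:,0]/c[:,2]*K[0,0]+K[0,2],c[:,1]/c[:,2]*K[1,1]+K[1,2]],-1)
E
python3 - <<'E'
from h import *
print(telemetry.get_obs(), ctrl.nose_length)
for n in ["scene","side","wrist"]:
    im,d,K,Rw,tw=snap(n); cv2.imwrite(f"pics/{n}0.png",im); np.savez(f"{n}0.npz",im=im,d=d,K=K,Rw=Rw,tw=tw)
    X=cloud(d,K,Rw,tw)
    print(n,tw)
    for t in ["plate","plate_grip","stage","stop","clip_left","pad"]:
        try:
            for r in spotter.search_frame(n,t)[:4]:
                u,v=map(int,r["pixel"]); print(t,round(r["score"],2),(u,v),X[v,u].round(3))
        except Exception as e: print(t,e)
E
```

```text
{'time_s': 0.0, 'q': array([-2.06314044e-01,  1.81556922e-01,  1.60804611e+00,  1.35699175e-05,
        1.35378026e+00, -2.06327004e-01]), 'dq': array([ 6.03492627e-04,  7.72033728e-04,  7.83925759e-04, -8.76134699e-04,
        4.09493673e-04, -4.02110099e-05]), 'joint_efforts': array([ 3.41415571e-04, -4.44869328e+01, -3.51340663e+01, -2.51131587e-04,
        9.11703974e-03,  3.43231875e-05]), 'eef_pos': array([5.74477720e-01, 1.22718145e-04, 2.55356768e-01]), 'eef_rot': array([ 0.49946987,  0.49965476,  0.50053474, -0.50033983]), 'wrist_force': array([ 1.00567186e-01, -4.25650725e-04,  6.23502740e-01]), 'torque': array([ 0.00336279, -0.03641819,  0.03978213]), 'opening': 0.9997552611722497} 0.025
scene [ 1.16240417 -0.32309202  1.06932902]
plate 0.94 (297, 126) [0.322 0.287 0.007]
plate 0.77 (373, 164) [0.562 0.407 0.007]
plate 0.62 (378, 213) [0.711 0.313 0.007]
plate 0.58 (319, 174) [0.524 0.238 0.017]
plate_grip 0.89 (321, 173) [ 1.162 -0.323  1.069]
plate_grip 0.78 (374, 164) [0.564 0.41  0.007]
plate_grip 0.68 (299, 126) [0.325 0.293 0.006]
stage 0.58 (210, 264) [ 0.659 -0.17 
[... 367 characters left out ...]
249, 123) [0.66  0.318 0.02 ]
plate_grip 0.83 (218, 159) [0.519 0.236 0.019]
plate_grip 0.83 (205, 120) [0.56  0.409 0.006]
plate_grip 0.82 (138, 177) [0.313 0.295 0.006]
plate_grip 0.74 (248, 118) [0.66  0.323 0.035]
stage 0.89 (337, 261) [ 0.604 -0.168  0.031]
clip_left 0.72 (360, 233) [ 0.689 -0.139  0.036]
clip_left 0.46 (350, 226) [ 0.671 -0.121  0.055]
pad 0.61 (224, 172) [0.514 0.193 0.012]
pad 0.6 (348, 226) [ 0.668 -0.118  0.054]
wrist [0.57510917 0.07006731 0.37233337]
plate 0.37 (177, 1) [0.483 0.19  0.016]
stage 0.68 (277, 267) [ 0.605 -0.152  0.027]
stop 0.43 (331, 246) [ 0.678 -0.112  0.036]
clip_left 0.95 (316, 259) [ 0.655 -0.124  0.051]
pad 0.66 (196, 14) [0.503 0.179 0.01 ]
```

View pics/scene0.png

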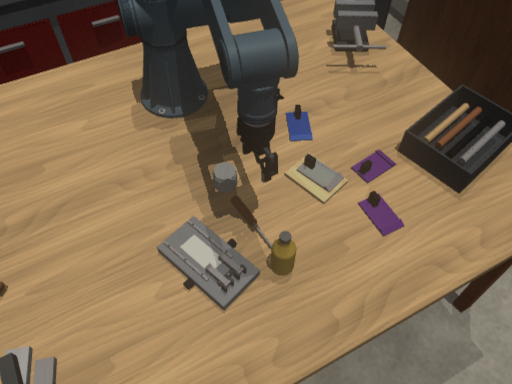

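View pics/side0.png

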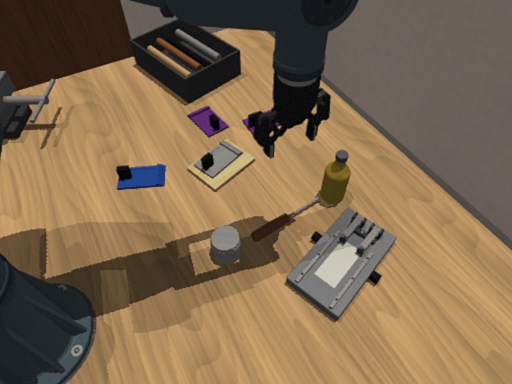

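View pics/wrist0.png

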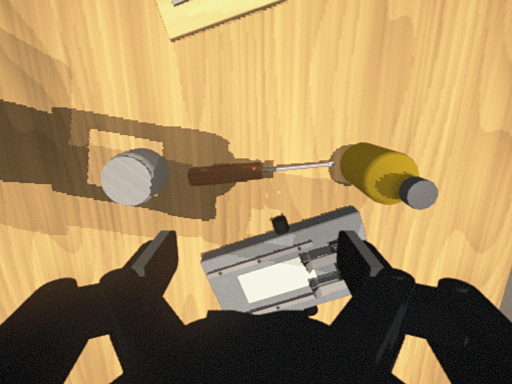

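The look-alikes in the scene picture are blue at (299,126), purple at (374,165) and purple at (381,213). The grey framed plate on the plywood pad at (319,175) is the one I want. The stage is at (208,263), the tin at (225,178), the bottle at (284,255) and the screwdriver around (250,220). I'll move over the pad for a close look.

Request:
servo_tool(
  targets=[0, -10, -30, 0, 0, -10, -30, 0, 0, -10, -30, 0, 0, -10, -30, 0, 0, 0, -20, 0],
)

```text
time_s: 1.55
eef_pos: [0.5338, 0.1419, 0.2564]
eef_rot: [0.5, 0.5, 0.5, -0.5]
wrist_force: [-0.1, -0.4, 0.1]
opening: 0.995
```

```bash
python3 - <<'E'
from h import *
im,d,K,Rw,tw=snap("wrist"); cv2.imwrite("pics/w1.png",im); np.savez("w1.npz",im=im,d=d,K=K,Rw=Rw,tw=tw)
print(toolpose()[1]); X=cloud(d,K,Rw,tw)
for t in ["plate","plate_grip","pad"]:
    for r in spotter.search_frame("wrist",t)[:4]:
        u,v=map(int,r["pixel"]); print(t,round(r["score"],2),(u,v),X[v,u].round(3))
E
```

```text
[0.53411047 0.14400395 0.2565196 ]
plate 0.72 (244, 84) [0.518 0.242 0.017]
plate 0.6 (83, 37) [0.32  0.297 0.004]
plate 0.55 (404, 27) [0.534 0.212 0.372]
plate_grip 0.88 (405, 23) [0.714 0.314 0.003]
plate_grip 0.86 (85, 38) [0.321 0.297 0.003]
plate_grip 0.8 (249, 84) [0.524 0.243 0.015]
pad 0.68 (248, 118) [0.522 0.201 0.011]
```

View pics/w1.png

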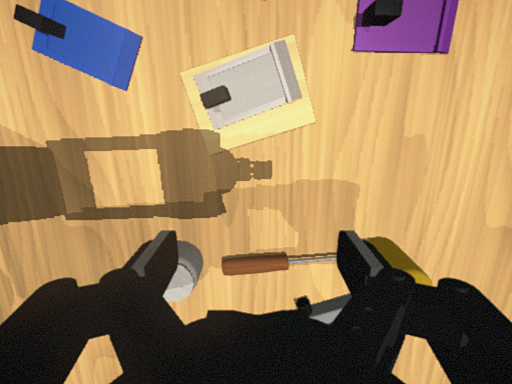

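```bash
python3 - <<'E'
from h import *
z=np.load("w1.npz"); im,d=z["im"],z["d"]
cv2.imwrite("pics/w1c.png",cv2.resize(im[20:170,160:340],None,fx=4,fy=4,interpolation=cv2.INTER_CUBIC))
X=cloud(d,z["K"],z["Rw"],z["tw"])
m=(X[...,0]>.45)&(X[...,0]<.6)&(X[...,1]>.15)&(X[...,1]<.3)
Z=X[...,2]
for a,b in [(.008,.0145),(.0145,.021),(.021,.03),(.035,.07)]:
    k=m&(Z>a)&(Z<b); print(a,k.sum(),X[k].mean(0).round(4)); 
    if k.sum()>20:
        r=cv2.minAreaRect(X[k][:,:2].astype(np.float32)*1000); print(r)
print(np.histogram(Z[m],bins=np.arange(-.004,.07,.002)))
z=np.load("wrist0.npz"); im=z["im"]
cv2.imwrite("pics/w0c.png",cv2.resize(im[190:320,190:400],None,fx=3.6,fy=3.6,interpolation=cv2.INTER_CUBIC))
E
```

```text
0.008 4641 [0.5285 0.2151 0.0105]
((522.6566772460938, 227.08203125), (149.9058837890625, 109.90373229980469), 17.379552841186523)
0.0145 4639 [0.5223 0.2416 0.0162]
((521.6591186523438, 240.5172576904297), (119.63265991210938, 70.13028717041016), 20.13321876525879)
0.021 348 [0.5582 0.2542 0.0224]
((523.9279174804688, 252.54702758789062), (102.20862579345703, 67.76569366455078), 4.264130115509033)
0.035 437 [0.4852 0.2264 0.0532]
((484.4688720703125, 226.72857666015625), (30.04188346862793, 16.04091453552246), 20.022436141967773)
(array([1245, 2240,   58,    0,    1,   15, 1568, 2699,  176, 2443, 2107,
        186,  258,  173,    8,    4,    6,    2,    4,    5,    7,    4,
          5,    4,    4,    5,    8,    5,  157,  233,    4,    0,    0,
          0,    0,    0,    0]), array([-0.004, -0.002,  0.   ,  0.002,  0.004,  0.006,  0.008,  0.01 ,
        0.012,  0.014,  0.016,  0.018,  0.02 ,  0.022,  0.024,  0.026,
        0.028,  0.03 ,  0.032,  0.034,  0.036,  0.038,  0.04 ,  0.042,
        0.044,  0.046,  0.048,  0.05 ,  0.052,  0.054,  0.056,  0.058,
        0.06 ,  0.062,  0.064,  0.066,  0.068,  0.07 ]))
```

View pics/w1c.png

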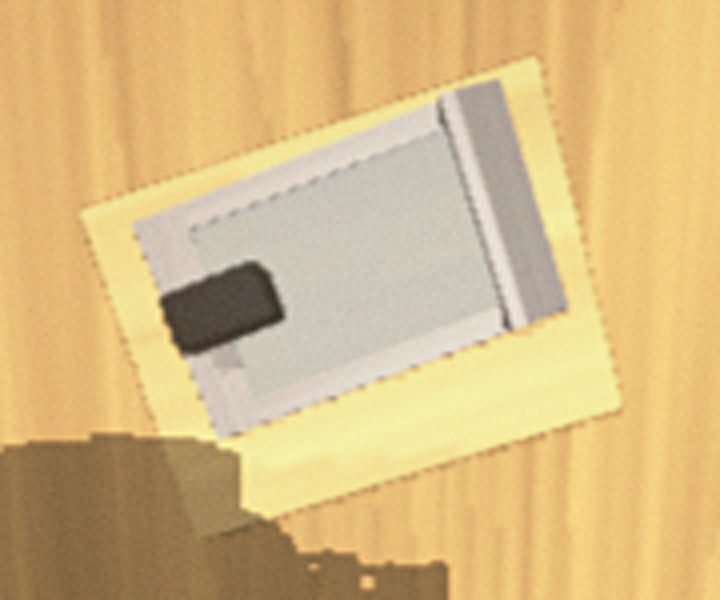

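View pics/w0c.png

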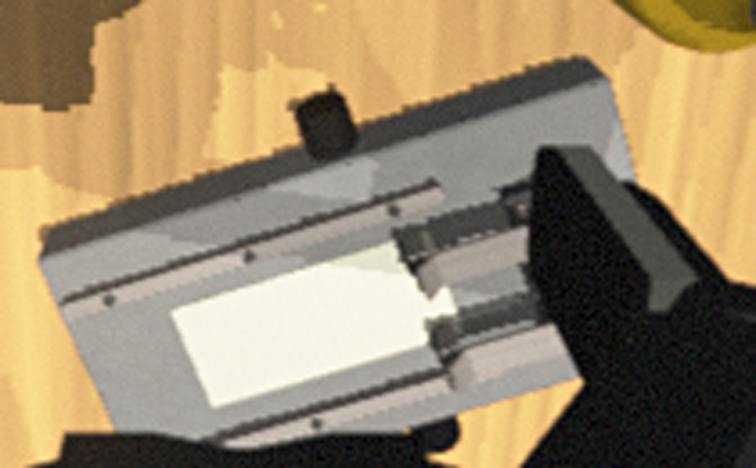

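The close crop confirms the choice: grey frame and glass, black grip block at its near end, wedge bar to the upper right. Its centre is at about (0.522, 0.2405) with a yaw of 20.1°. Next I'll look at the stage from above.

Request:
servo_tool(
  targets=[0, 7, 36, 0, 0, 7, 36, 0, 0, 7, 36, 0, 0, 7, 36, 0, 0, 7, 36, 0],
)

```text
time_s: 2.25
eef_pos: [0.57, -0.0429, 0.2563]
eef_rot: [-0.5, -0.5, -0.5, 0.5]
wrist_force: [1.0, 0.6, -0.3]
opening: 1.003
```

Request:
servo_tool(
  targets=[0, 7, 36, 0, 0, 7, 36, 0, 0, 7, 36, 0, 0, 7, 36, 0, 0, 7, 26, 0],
)

```text
time_s: 2.75
eef_pos: [0.6045, -0.214, 0.2561]
eef_rot: [-0.499, -0.501, -0.499, 0.501]
wrist_force: [0.2, -0.0, 0.3]
opening: 1.005
```

```bash
python3 - <<'E'
from h import *
im,d,K,Rw,tw=snap("wrist"); 
im,d,K,Rw,tw=snap("wrist"); cv2.imwrite("pics/w2.png",im); np.savez("w2.npz",im=im,d=d,K=K,Rw=Rw,tw=tw)
print(toolpose()[1]); X=cloud(d,K,Rw,tw)
for t in ["stage","stop","clip_left","clip_left_nose","stage_top"]:
  try:
    for r in spotter.search_frame("wrist",t)[:4]:
        u,v=map(int,r["pixel"]); print(t,round(r["score"],2),(u,v),X[v,u].round(3))
  except Exception as e: print(e)
E
```

```text
[ 0.60461158 -0.21520001  0.25588405]
stage 0.85 (273, 118) [ 0.625 -0.158  0.027]
stop 0.61 (326, 99) [ 0.688 -0.137  0.035]
clip_left 0.68 (318, 86) [ 0.674 -0.123  0.051]
clip_left_nose 0.59 (318, 85) [ 0.674 -0.122  0.051]
stage_top 0.65 (277, 117) [ 0.63  -0.157  0.026]
```

View pics/w2.png

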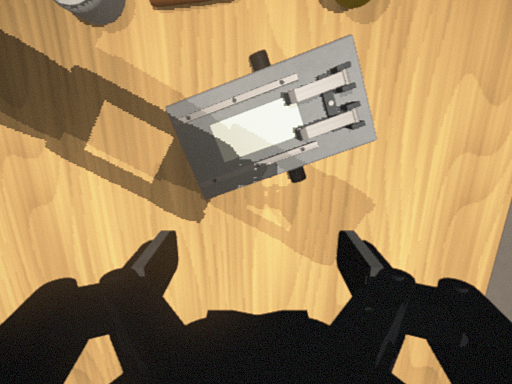

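```bash
python3 - <<'E'
from h import *
z=np.load("w2.npz"); im,d=z["im"],z["d"]
cv2.imwrite("pics/w2c.png",cv2.resize(im[30:205,160:385],None,fx=3.5,fy=3.5,interpolation=cv2.INTER_CUBIC))
X=cloud(d,z["K"],z["Rw"],z["tw"]); Z=X[...,2]
m=(X[...,0]>.48)&(X[...,0]<.8)&(X[...,1]>-.29)&(X[...,1]<-.05)&(Z>.02)&(Z<.06)
# connected largest, open to drop knobs
k=((Z>.02)&m).astype(np.uint8); k=cv2.morphologyEx(k,cv2.MORPH_OPEN,np.ones((9,9)))
k=k.astype(bool); P=X[k][:,:2].astype(np.float32)*1000
print(k.sum(), cv2.minAreaRect(P)); print(np.median(Z[k&(Z<.032)]))
(c,s,a)=cv2.minAreaRect(P)
if s[0]<s[1]: a-=90
a=np.deg2rad(a); ex=np.array([np.cos(a),np.sin(a)]); ey=np.array([-ex[1],ex[0]])
o=np.array(c)/1000-0.020*ex; print("origin",o,"yaw",np.rad2deg(a))
S=np.stack([(X[...,:2]-o)@ex,(X[...,:2]-o)@ey,Z],-1)
np.save("S2.npy",S)
# rails: z .031-.04
for sg in (1,-1):
    r=m&(Z>.0305)&(Z<.0385)&(np.abs(S[...,1]*sg-.042)<.012)&(S[...,0]<.06)&(S[...,0]>-.1)
    q=S[r]; print("rail",sg,r.sum(),q[:,0].min(),q[:,0].max(),np.percentile(q[:,1],[1,50,99]).round(4),np.polyfit(q[:,0],q[:,1],1))
# height map along y=0 between the clips
for y0 in (-.006,0,.006):
    for x in np.arange(.06,.115,.002):
        s=(np.abs(S[...,0]-x)<.0012)&(np.abs(S[...,1]-y0)<.004)
        if s.any(): print(f"{x:.3f}:{np.median(S[s][:,2])*1000:.1f}",end=" ")
    print()
E
```

```text
19665 ((623.9189453125, -164.0432586669922), (240.52108764648438, 134.0988311767578), 19.891939163208008)
0.02635416771181459
origin [ 0.60511223 -0.1708482 ] yaw 19.891939163208008
rail 1 901 -0.09454423502268554 0.05989760150198661 [0.0373 0.0414 0.0454] [-0.00543759  0.04126705]
rail -1 771 -0.09505765353416622 0.059996961339957924 [-0.0464 -0.0421 -0.0382] [-0.00513446 -0.04223912]
0.060:25.9 0.062:26.5 0.064:26.4 0.066:26.0 0.068:26.1 0.070:26.0 0.072:26.7 0.074:26.7 0.076:25.8 0.078:26.0 0.080:26.3 0.082:26.0 0.084:26.2 0.086:28.9 0.088:35.3 0.090:35.4 0.092:35.9 0.094:35.9 0.096:35.6 0.098:35.5 0.100:26.3 0.102:26.2 0.104:28.1 0.106:26.8 0.108:27.6 0.110:27.2 0.112:27.4 0.114:26.7 
0.060:26.4 0.062:26.6 0.064:26.6 0.066:26.7 0.068:26.5 0.070:26.2 0.072:26.7 0.074:26.1 0.076:26.3 0.078:26.3 0.080:25.9 0.082:26.3 0.084:26.2 0.086:29.3 0.088:35.6 0.090:35.7 0.092:36.6 0.094:37.0 0.096:35.6 0.098:35.5 0.100:26.2 0.102:26.2 0.104:26.2 0.106:26.5 0.108:26.8 0.110:26.0 0.112:26.4 0.114:26.7 
0.060:26.7 0.062:25.9 0.064:26.5 0.066:25.8 0.068:26.2 0.070:26.1 0.072:26.1 0.074:26.5 0.076:26.1 0.078:26.0 0.080:26.2 0.082:25.7 0.084:26.4 0.086:27.8 0.088:35.1 0.090:35.2 0.092:34.8 0.094:35.1 0.096:35.2 0.098:35.5 0.100:26.5 0.102:26.6 0.104:33.9 0.106:34.9 0.108:52.4 0.110:52.0 0.112:39.6 0.114:51.1
```

View pics/w2c.png

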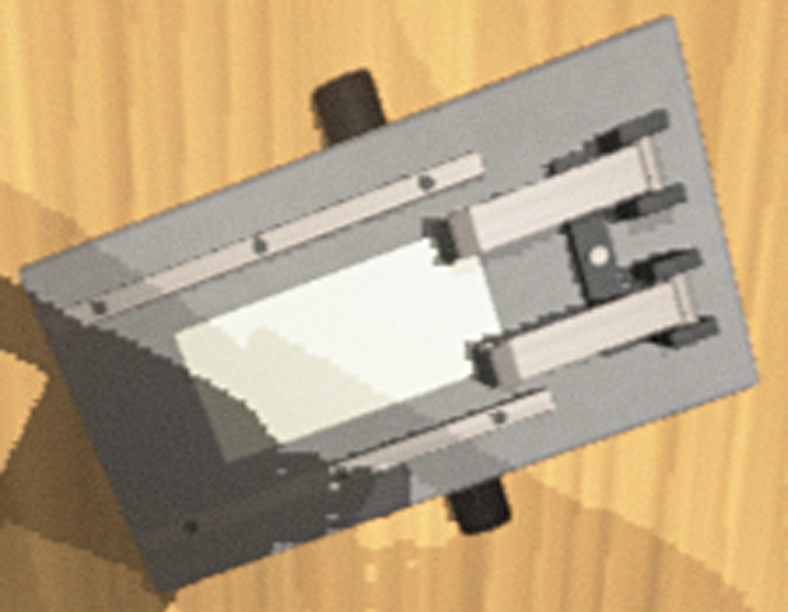

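Request:
servo_tool(
  targets=[0, 0, 0, 0.15, 0, 0, 0, 0.15, 0, 0, 0, 0.15, 0, 0, 0, 0.15, 0, 0, 0, 0.15],
)

```text
time_s: 3.6
eef_pos: [0.605, -0.2087, 0.2566]
eef_rot: [0.281, 0.649, 0.281, -0.649]
wrist_force: [-0.3, 0.2, 0.7]
opening: 1.002
```

Request:
servo_tool(
  targets=[0, 0, 0, 0.15, 0, 0, 0, 0.15, 0, 0, 0, 0.15, 0, 0, 0, 0.024, 0, 0, 0, 0],
)

```text
time_s: 4.1
eef_pos: [0.605, -0.2092, 0.2565]
eef_rot: [0.123, 0.696, 0.123, -0.696]
wrist_force: [-0.6, -0.2, 0.2]
opening: 0.998
```

```bash
cat >> h.py <<'E'
def fitstage(X,verbose=True):
    Z=X[...,2]
    m=(X[...,0]>.48)&(X[...,0]<.8)&(X[...,1]>-.29)&(X[...,1]<-.05)&(Z>.02)&(Z<.07)
    o=np.array([.60528,-.17132]); a=np.deg2rad(19.6)
    for it in range(4):
        ex=np.array([np.cos(a),np.sin(a)]); ey=np.array([-ex[1],ex[0]])
        S=np.stack([(X[...,:2]-o)@ex,(X[...,:2]-o)@ey,Z],-1)
        zt=np.median(Z[m&(Z<.034)])
        L=[]
        for sg in (1,-1):
            r=m&(Z>zt+.004)&(Z<zt+.0105)&(np.abs(S[...,1]*sg-.042)<.009)&(S[...,0]<.06)&(S[...,0]>-.1)
            q=S[r]; c=np.polyfit(q[:,0],q[:,1],1); L.append(c)
        c=(L[0]+L[1])/2; dx=0
        a+=c[0]; o=o+c[1]*ey
    t=m&(Z>zt+.0055)&(Z<zt+.013)&(np.abs(S[...,1])<.011)&(S[...,0]>.07)&(S[...,0]<.103)
    q=S[t]
    k=m&(np.abs(S[...,1])<.03)&(S[...,0]<-.05)
    print("origin",o.round(4),"yaw",np.rad2deg(a).round(2),"halfgap",(L[0]-L[1])/2,"z",zt.round(4))
    print("stop x 2..98%",np.percentile(q[:,0],[2,50,98]).round(4),"stage rear edge x",np.percentile(S[k][:,0],.5).round(4))
    e=m&(np.abs(S[...,1])<.06)&(S[...,0]>.12)
    if e.any(): print("front edge",np.percentile(S[e][:,0],99.5).round(4))
    return o,a,S
E
python3 - <<'E'
from h import *
im,d,K,Rw,tw=snap("wrist"); cv2.imwrite("pics/w3.png",im); np.savez("w3.npz",im=im,d=d,K=K,Rw=Rw,tw=tw)
R,p=toolpose(); print(p,R.round(4))
fitstage(cloud(d,K,Rw,tw))
z=np.load("w2.npz"); fitstage(cloud(z["d"],z["K"],z["Rw"],z["tw"]))
E
```

```text
[ 0.60504048 -0.20937094  0.25644594] [[ 1.000e-04  3.437e-01 -9.391e-01]
 [-1.000e-04 -9.391e-01 -3.437e-01]
 [-1.000e+00  1.000e-04 -1.000e-04]]
origin [ 0.6053 -0.1715] yaw 19.58 halfgap [-0.00077094  0.04178232] z 0.0264
stop x 2..98% [0.0873 0.0935 0.0991] stage rear edge x -0.0971
front edge 0.1405
origin [ 0.6053 -0.1713] yaw 19.59 halfgap [-0.00011265  0.04174675] z 0.0264
stop x 2..98% [0.0865 0.092  0.098 ] stage rear edge x -0.0991
front edge 0.1396
```

View pics/w3.png

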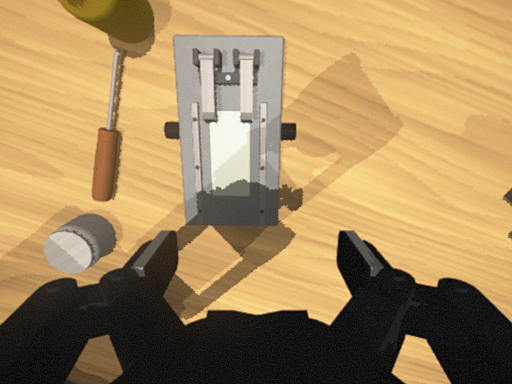

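Views from two tool orientations agree: stage origin (0.6053, −0.1714), yaw 19.6°, stop face at about x = 87 mm. Now back to the grip block.

Request:
servo_tool(
  targets=[0, -30, -2.5, 0, 0, -30, -2.5, 0, 0, -30, -2.5, 0, 0, -30, -2.5, 0, 0, -30, -2.5, 0],
)

```text
time_s: 4.65
eef_pos: [0.5653, -0.0634, 0.2564]
eef_rot: [0.123, 0.696, 0.123, -0.696]
wrist_force: [-0.4, 0.4, -1.7]
opening: 0.998
```

Request:
servo_tool(
  targets=[0, -30, -2.5, 0, 0, -30, -2.5, 0, 0, -30, -2.5, 0, 0, -30, -2.5, 0, 0, -30, -2.5, 0],
)

```text
time_s: 5.15
eef_pos: [0.526, 0.0819, 0.2565]
eef_rot: [0.123, 0.696, 0.123, -0.696]
wrist_force: [0.5, 0.1, -0.0]
opening: 1.003
```

Request:
servo_tool(
  targets=[0, -30, -2.5, 0, 0, -30, -2.5, 0, 0, -30, -2.5, 0, 20, -30, -2.5, 0, 20, -26, 0, 0],
)

```text
time_s: 5.65
eef_pos: [0.4864, 0.2231, 0.2168]
eef_rot: [0.123, 0.697, 0.123, -0.695]
wrist_force: [-0.1, 0.1, -0.4]
opening: 0.999
```

```bash
python3 - <<'E'
from h import *
im,d,K,Rw,tw=snap("wrist"); 
im,d,K,Rw,tw=snap("wrist"); cv2.imwrite("pics/w4.png",im)
R,p=toolpose(); X=cloud(d,K,Rw,tw); Z=X[...,2]
m=(X[...,0]>.45)&(X[...,0]<.6)&(X[...,1]>.15)&(X[...,1]<.3)
k=m&(Z>.045)&(Z<.06); r=cv2.minAreaRect(X[k][:,:2].astype(np.float32)*1000); print(r)
k=m&(Z>.0145)&(Z<.021);print(cv2.minAreaRect(X[k][:,:2].astype(np.float32)*1000))
print(p, (R.T@(np.array([r[0][0]/1000,r[0][1]/1000,.051])-p)*1000).round(1))
E
```

```text
((485.4154052734375, 227.1746826171875), (29.375246047973633, 15.898600578308105), 19.70494842529297)
((522.2342529296875, 240.72723388671875), (119.68531036376953, 70.13513946533203), 20.113780975341797)
[0.48318512 0.22352484 0.21345573] [162.4  -2.4  -4.2]
```

View pics/w4.png

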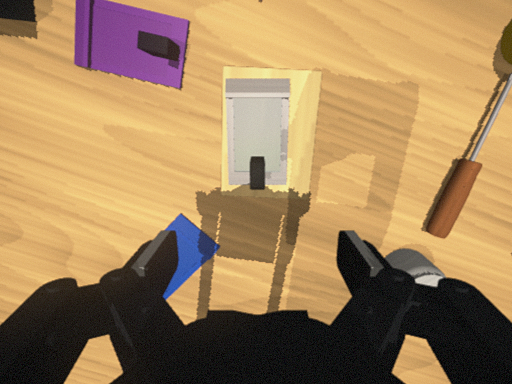

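The plate is centred ahead of the fingers, with the block at (257,172). Descending.

Request:
servo_tool(
  targets=[25, -2.3, -3.5, 0, 30, 0, 0, 0, 30, 0, 0, 0, 30, 0, 0, 0, 20, 0, 0, 0],
  fingers=50,
)

```text
time_s: 6.25
eef_pos: [0.4886, 0.2239, 0.0799]
eef_rot: [-0.123, -0.696, -0.123, 0.697]
wrist_force: [0.4, 0.1, 0.5]
opening: 0.585
```

Request:
servo_tool(
  targets=[15, 0, 0, 0, 9, 0, 0, 0, 3, 0, 0, 0, 0, 0, 0, 0, 0, 0, 0, 0],
)

```text
time_s: 6.75
eef_pos: [0.4897, 0.2249, 0.0553]
eef_rot: [0.122, 0.697, 0.122, -0.696]
wrist_force: [0.3, -0.3, 0.0]
opening: 0.583
```

```bash
python3 - <<'E'
from h import *
for i in range(4):
    print(toolpose()[1].round(4), telemetry.get_obs()["q"].round(4)); im,d,K,Rw,tw=snap("wrist")
cv2.imwrite("pics/w5.png",im)
print(toolpose()[1].round(4))
E
```

```text
[0.4897 0.2249 0.0553] [ 0.2101  0.3735  1.8272 -0.      0.939   1.4338]
[0.4897 0.2249 0.0553] [ 0.2102  0.3734  1.8272 -0.      0.939   1.434 ]
[0.4896 0.2249 0.0553] [ 0.2102  0.3734  1.8274 -0.      0.9389  1.4339]
[0.4895 0.2249 0.0552] [ 0.2102  0.3736  1.8275 -0.      0.9388  1.434 ]
[0.4893 0.2249 0.055 ]
```

View pics/w5.png

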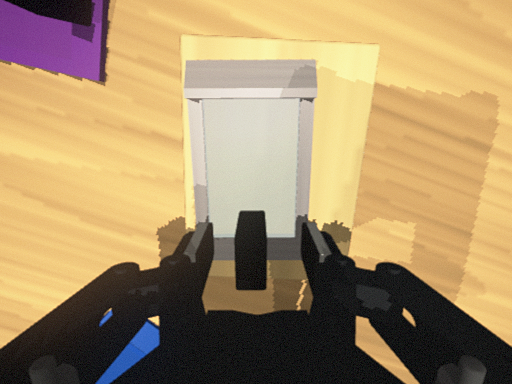

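Request:
servo_tool(
  targets=[1, -1.1, 1.2, 0, 1, -1.1, 1.2, 0, 2, -1.1, 1.2, 0, 0, 0, 0, 0, 0, 0, 0, 0],
)

```text
time_s: 7.45
eef_pos: [0.4842, 0.2266, 0.0501]
eef_rot: [-0.122, -0.696, -0.122, 0.697]
wrist_force: [0.9, -1.0, 0.5]
opening: 0.588
```

```bash
python3 - <<'E'
from h import *
R,p=toolpose();print(p.round(4)); im,d,K,Rw,tw=snap("wrist")
X=cloud(d,K,Rw,tw); Z=X[...,2]
m=(X[...,0]>.45)&(X[...,0]<.6)&(X[...,1]>.15)&(X[...,1]<.3)
k=m&(Z>.0145)&(Z<.021);r=cv2.minAreaRect(X[k][:,:2].astype(np.float32)*1000);print(r)
E
```

```text
[0.4842 0.2266 0.0501]
((522.1103515625, 240.58958435058594), (120.1015853881836, 70.4488525390625), 20.151199340820312)
```

Request:
servo_tool(
  targets=[0, 0, 0, 0, 0, 0, 0, 0, 0, 0, 0, 0, 0, 0, 0, 0, 0, 0, 0, 0],
  fingers=0,
)

```text
time_s: 8.0
eef_pos: [0.4845, 0.2266, 0.0505]
eef_rot: [0.122, 0.697, 0.122, -0.696]
wrist_force: [0.6, -0.0, 2.8]
opening: 0.172
```

Request:
servo_tool(
  targets=[0, 0, 0, 0, -2, 0, 0, 0, -3, 0, 0, 0, -5, 0, 0, 0, -5, 0, 0, 0],
)

```text
time_s: 8.5
eef_pos: [0.484, 0.2266, 0.0654]
eef_rot: [-0.122, -0.696, -0.122, 0.697]
wrist_force: [0.8, -0.1, -2.9]
opening: 0.179
```

```bash
python3 - <<'E'
from h import *
R,p=toolpose();print(p.round(4),telemetry.get_obs()["opening"]); im,d,K,Rw,tw=snap("wrist")
cv2.imwrite("pics/w6.png",im); im,d,*_=snap("side"); cv2.imwrite("pics/s6.png",im[80:260,130:330].repeat(3,0).repeat(3,1))
E
```

```text
[0.484  0.2266 0.0654] 0.17938379974431662
```

View pics/w6.png

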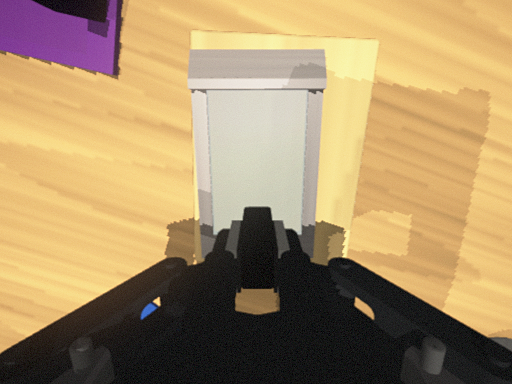

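View pics/s6.png

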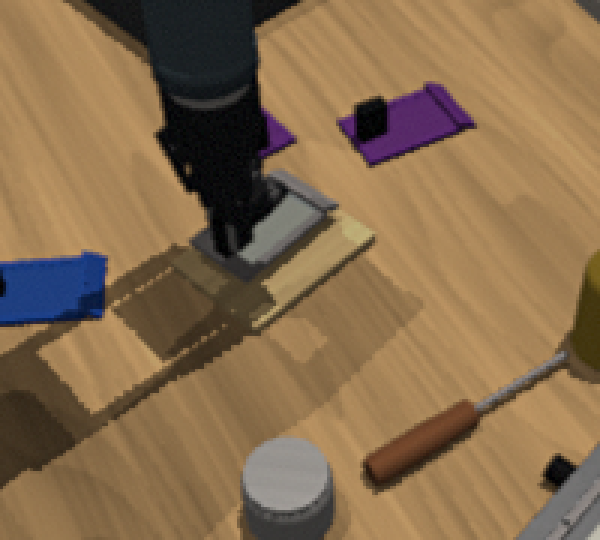

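Held, with about 2.8 N of weight on the wrist. Lifting clear and carrying it to the stage.

Request:
servo_tool(
  targets=[-15, 0, 0, 0, -30, 0, 0, 0, -35, 0, 0, 0, -35, 10, 2, 0, -30, 20, 4, 0],
)

```text
time_s: 9.1
eef_pos: [0.4889, 0.197, 0.2133]
eef_rot: [0.123, 0.697, 0.123, -0.696]
wrist_force: [1.0, -0.4, -3.3]
opening: 0.176
```

Request:
servo_tool(
  targets=[0, 27, 6, 0, 0, 27, 6, 0, 0, 27, 6, 0, 0, 27, 6, 0, 0, 27, 6, 0],
)

```text
time_s: 9.6
eef_pos: [0.5065, 0.0581, 0.2114]
eef_rot: [0.122, 0.697, 0.122, -0.696]
wrist_force: [0.0, -0.2, -3.1]
opening: 0.177
```

Request:
servo_tool(
  targets=[0, 27, 6, 0, 0, 27, 6, 0, 0, 27, 6, 0, 0, 27, 6, 0, 0, 27, 6, 0.009],
)

```text
time_s: 10.1
eef_pos: [0.5242, -0.0791, 0.2113]
eef_rot: [0.119, 0.697, 0.119, -0.697]
wrist_force: [-0.1, 0.5, -3.1]
opening: 0.178
```

Request:
servo_tool(
  targets=[0, 27, 6, 0, 0, 27, 6, 0, 0, 20, 6, 0, 0, 13, 3, 0, 0, 0, 0, 0],
)

```text
time_s: 10.6
eef_pos: [0.5334, -0.1685, 0.2109]
eef_rot: [0.118, 0.697, 0.118, -0.697]
wrist_force: [-0.4, 0.4, -2.1]
opening: 0.176
```

```bash
cat >> h.py <<'E'
O=np.array([.6053,-.1714]); YAW=np.deg2rad(19.585)
EX=np.array([np.cos(YAW),np.sin(YAW)]); EY=np.array([-EX[1],EX[0]])
def st():
    o=telemetry.get_obs(); R,p=toolpose()
    print("t",round(o["time_s"],2),"TCP stage x,y",((p[:2]-O)@EX*1000).round(2),((p[:2]-O)@EY*1000).round(2),"z",(p[2]*1000).round(2),
     "tooly yaw+90-stage",np.rad2deg(np.arctan2(R[1,1],R[0,1])+np.pi/2-YAW).round(2),"tilt",R[2].round(4),
     "F",(np.dot(o["wrist_force"][:2],EX)).round(2),(np.dot(o["wrist_force"][:2],EY)).round(2),o["wrist_force"][2].round(2),"open",round(o["opening"],3))
E
python3 - <<'E'
from h import *
st(); im,d,K,Rw,tw=snap("wrist"); st(); im,d,K,Rw,tw=snap("wrist")
cv2.imwrite("pics/w7.png",im); np.savez("w7.npz",im=im,d=d,K=K,Rw=Rw,tw=tw)
E
```

```text
t 10.6 TCP stage x,y -66.79 26.9 z 210.92 tooly yaw+90-stage -0.34 tilt [-1.e+00  8.e-04 -4.e-04] F -0.21 0.55 -2.13 open 0.176
t 10.65 TCP stage x,y -66.53 28.13 z 210.66 tooly yaw+90-stage -0.3 tilt [-1.e+00 -2.e-04 -2.e-04] F 0.08 -0.45 -1.83 open 0.174
```

View pics/w7.png

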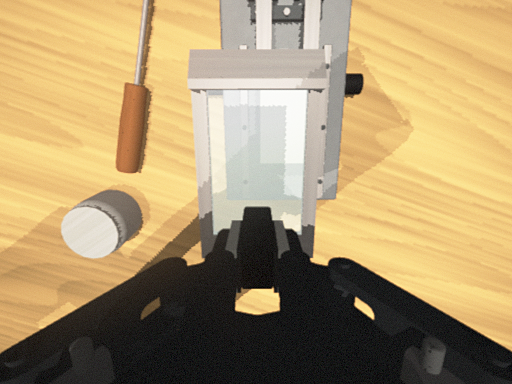

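```bash
python3 - <<'E'
from h import *
st(); im,d,K,Rw,tw=snap("wrist"); R,p=toolpose(); X=cloud(d,K,Rw,tw)
T=(X-p)@R   # tool coords
# plate frame approx: px=-tz, py=-ty, pz=-tx
Q=np.stack([-T[...,2],-T[...,1],-T[...,0]],-1)*1000
k=(Q[...,2]>-45)&(Q[...,2]<-22)&(Q[...,0]>15)&(Q[...,0]<110)&(np.abs(Q[...,1])<45)
fr=k&(Q[...,0]<80)
A=np.c_[Q[fr][:,:2],np.ones(fr.sum())]; c,*_=np.linalg.lstsq(A,Q[fr][:,2],rcond=None); print("plane",c,fr.sum())
for x0 in range(20,105,10):
    s=k&(np.abs(Q[...,0]-x0)<4); q=Q[s]
    if len(q): print(x0,np.percentile(q[:,1],[.5,99.5]).round(2),np.percentile(q[:,1],[.5,99.5]).mean().round(2),np.median(q[:,2]).round(1))
print("front",np.percentile(Q[k][:,0],99.8))
fitstage(X)
E
```

```text
t 10.7 TCP stage x,y -66.36 28.91 z 210.43 tooly yaw+90-stage -0.24 tilt [-1.e+00 -7.e-04 -0.e+00] F 0.4 0.68 -2.91 open 0.183
plane [-9.54929222e-03 -1.38274123e-03 -3.40161822e+01] 14624
20 [-34.63  34.6 ] -0.01 -34.5
30 [-34.72  34.61] -0.06 -34.5
40 [-34.64  34.66] 0.01 -34.6
50 [-34.75  34.69] -0.03 -34.6
60 [-34.5   34.61] 0.05 -34.6
70 [-34.65  34.56] -0.04 -34.6
80 [-34.62  34.6 ] -0.01 -33.2
90 [-34.61  34.61] 0.0 -31.2
100 [-34.7   34.46] -0.12 -35.9
front 100.17111668361245Traceback (most recent call last):
  File "<stdin>", line 13, in <module>
  File "h.py", line 32, in fitstage
    q=S[r]; c=np.polyfit(q[:,0],q[:,1],1); L.append(c)
              ~~~~~~~~~~^^^^^^^^^^^^^^^^^
    raise TypeError("expected non-empty vector for x")
TypeError: expected non-empty vector for x
```

Request:
servo_tool(
  targets=[0, 12, 2, -0.004, 0, 12, 2, 0, 10, 4, 0, 0, 20, 0.9, 0, 0, 20, 0, 0, 0],
)

```text
time_s: 11.25
eef_pos: [0.5393, -0.1963, 0.1593]
eef_rot: [0.12, 0.697, 0.12, -0.697]
wrist_force: [0.6, 0.1, -2.8]
opening: 0.173
```

Request:
servo_tool(
  targets=[25, 0, 0, 0, 25, 0, 0, 0, 20, 0, 0, 0, 5, 0, 0, 0, 0, 0, 0, 0],
)

```text
time_s: 11.75
eef_pos: [0.5384, -0.1953, 0.084]
eef_rot: [-0.12, -0.696, -0.121, 0.697]
wrist_force: [0.4, 0.5, -2.4]
opening: 0.183
```

```bash
python3 - <<'E'
from h import *
st(); im,d,K,Rw,tw=snap("wrist"); st(); im,d,K,Rw,tw=snap("wrist"); st()
cv2.imwrite("pics/w8.png",im);np.savez("w8.npz",im=im,d=d,K=K,Rw=Rw,tw=tw)
E
```

```text
t 11.75 TCP stage x,y -71.03 -0.13 z 84.01 tooly yaw+90-stage -0.02 tilt [-1.     -0.002   0.0016] F 0.57 0.32 -2.36 open 0.183
t 11.8 TCP stage x,y -70.42 -0.83 z 85.26 tooly yaw+90-stage -0.01 tilt [-1.e+00 -2.e-04  2.e-04] F 0.12 0.16 -2.01 open 0.176
t 11.85 TCP stage x,y -70.01 -1.27 z 86.1 tooly yaw+90-stage -0.01 tilt [-1.e+00  1.e-03 -9.e-04] F -0.76 -0.18 -1.94 open 0.177
```

View pics/w8.png

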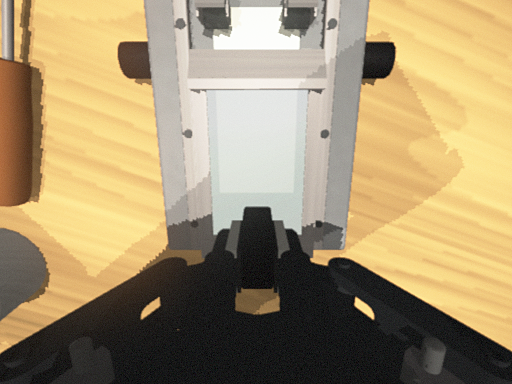

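Request:
servo_tool(
  targets=[0, 0, 0, 0, 0, 0, 0, 0, 0, 0, 0, 0, 0, 0, 0, 0, 0, 0, 0, 0],
)

```text
time_s: 12.35
eef_pos: [0.5392, -0.1956, 0.0855]
eef_rot: [0.12, 0.697, 0.12, -0.697]
wrist_force: [-0.9, 0.5, -3.0]
opening: 0.178
```

```bash
python3 - <<'E'
from h import *
st(); im,d,K,Rw,tw=snap("wrist"); R,p=toolpose(); X=cloud(d,K,Rw,tw)
T=(X-p)@R; Q=np.stack([-T[...,2],-T[...,1],-T[...,0]],-1)*1000
z=Q[...,2]
# zstage surface = 28-p2
zs=28-p[2]*1000-1.5
for x0 in (60,80,100,110,120,130):
    s=(np.abs(Q[...,0]-x0)<5)&(z>zs+4)&(z<zs+10)&(np.abs(np.abs(Q[...,1])-42)<9); 
    l=Q[s&(Q[...,1]>0)][:,1]; r=Q[s&(Q[...,1]<0)][:,1]
    if len(l)>10 and len(r)>10: print(x0,np.percentile(l,[2,98]).round(2),np.percentile(r,[2,98]).round(2),((np.percentile(l,2)+np.percentile(r,98))/2).round(2))
    s=(np.abs(Q[...,0]-x0)<5)&(z>zs+17)&(z<zs+40)&(np.abs(Q[...,1])<40)
    if s.sum()>50: print("  plate",np.percentile(Q[s][:,1],[1,99]).round(2),np.median(Q[s][:,2]).round(1))
E
```

```text
t 12.35 TCP stage x,y -70.41 -0.65 z 85.48 tooly yaw+90-stage -0.0 tilt [-1.e+00  2.e-04 -2.e-04] F -0.73 0.75 -2.97 open 0.178
60 [39.7  46.18] [-45.27 -38.91] 0.39
  plate [-33.86  34.64] -34.6
80 [39.89 46.18] [-45.07 -39.  ] 0.45
  plate [-33.98  34.62] -33.5
100 [39.02 46.28] [-45.06 -37.85] 0.59
  plate [-33.9   34.74] -35.6
110 [38.48 46.31] [-45.02 -37.37] 0.55
120 [38.51 46.23] [-45.1  -37.32] 0.6
  plate [-29.13  30.44] -29.8
130 [38.52 46.24] [-44.86 -37.4 ] 0.56
```

Request:
servo_tool(
  targets=[3, -0.4, 0, 0, 4, 0, 0, 0, 4, 0, 0, 0, 3, 0, 0, 0, 2, 0, 0, 0],
)

```text
time_s: 12.9
eef_pos: [0.5388, -0.195, 0.0687]
eef_rot: [-0.12, -0.697, -0.12, 0.697]
wrist_force: [0.2, -0.3, -2.7]
opening: 0.176
```

Request:
servo_tool(
  targets=[0.5, 0, 0, 0, 0, 0, 0, 0, 0, 0, 0, 0, 0, 0, 0, 0, 0, 0, 0, 0],
)

```text
time_s: 13.4
eef_pos: [0.5391, -0.1953, 0.0689]
eef_rot: [0.12, 0.697, 0.12, -0.697]
wrist_force: [0.5, -0.1, -2.9]
opening: 0.178
```

```bash
python3 - <<'E'
from h import *
st(); im,d,K,Rw,tw=snap("side"); st(); cv2.imwrite("pics/s9.png",im[190:330,270:420].repeat(5,0).repeat(5,1)[:600])
E
```

```text
t 13.4 TCP stage x,y -70.39 -0.31 z 68.94 tooly yaw+90-stage -0.0 tilt [-1.e+00  2.e-04 -2.e-04] F 0.4 -0.24 -2.93 open 0.178
t 13.45 TCP stage x,y -70.39 -0.29 z 68.94 tooly yaw+90-stage 0.0 tilt [-1.e+00  2.e-04 -2.e-04] F 0.44 -0.09 -2.8 open 0.174
```

View pics/s9.png

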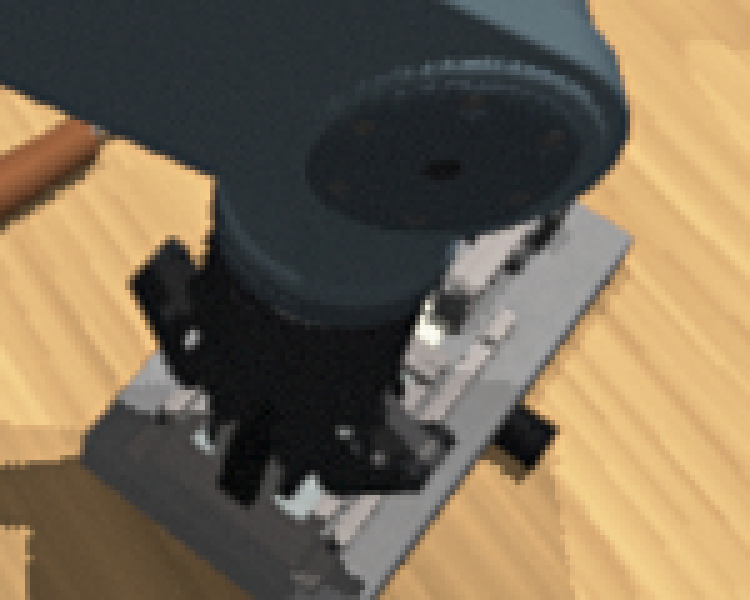

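The plate hangs between the rails, about 2.5 mm above the stage, with its front well short of the rollers. Lowering in small steps until contact.

Request:
servo_tool(
  targets=[0.5, 0, 0, 0, 0.5, 0, 0, 0, 0.5, 0, 0, 0, 0.3, 0, 0, 0, 0, 0, 0, 0],
)

```text
time_s: 13.95
eef_pos: [0.5389, -0.1952, 0.0669]
eef_rot: [-0.12, -0.697, -0.12, 0.697]
wrist_force: [0.1, -0.4, -3.1]
opening: 0.177
```

Request:
servo_tool(
  targets=[0.3, 0, 0, 0, 0, 0, 0, 0, 0.2, 0, 0, 0, 0, 0, 0, 0, 0, 0, 0, 0],
)

```text
time_s: 14.45
eef_pos: [0.539, -0.1952, 0.0665]
eef_rot: [0.12, 0.697, 0.12, -0.697]
wrist_force: [-0.8, 0.1, -2.3]
opening: 0.178
```

Request:
servo_tool(
  targets=[0.2, 0, 0, 0, 0, 0, 0, 0, 0, 0, 0, 0, 0, 0, 0, 0, 0, 0, 0, 0],
)

```text
time_s: 14.95
eef_pos: [0.5391, -0.1953, 0.0665]
eef_rot: [0.12, 0.697, 0.12, -0.697]
wrist_force: [-1.3, 0.4, 2.1]
opening: 0.176
```

Request:
servo_tool(
  targets=[0.2, 0, 0, 0, 0, 0, 0, 0, 0, 0, 0, 0, 0, 0, 0, 0, 0, 0, 0, 0],
)

```text
time_s: 15.45
eef_pos: [0.539, -0.1952, 0.0665]
eef_rot: [0.12, 0.697, 0.12, -0.697]
wrist_force: [-3.4, 0.9, 4.5]
opening: 0.178
```

Contact felt: z force rose from −2.8 to +4.5 N. I'll ease off to a light touch and start sliding along stage +x (tool −z).

Request:
servo_tool(
  targets=[-0.2, 0, 0, 0, -0.1, 0, 0, 0, 0, 0, -1, 0, 0, 0, -1.5, 0, 0, 0, -1.5, 0],
)

```text
time_s: 15.95
eef_pos: [0.5429, -0.1942, 0.0665]
eef_rot: [0.12, 0.697, 0.12, -0.697]
wrist_force: [-3.8, -1.5, 4.2]
opening: 0.175
```

```bash
python3 -c "
from h import *
st()"
```

```text
t 15.95 TCP stage x,y -66.38 -0.54 z 66.49 tooly yaw+90-stage -0.01 tilt [-1.e+00  5.e-04 -0.e+00] F -4.06 -0.16 4.17 open 0.175
```

Request:
servo_tool(
  targets=[-0.15, 0, -1.5, 0, -0.1, 0, -1.5, 0, 0, 0, -1.5, 0, 0, 0, -1.5, 0, 0, 0, 0, 0],
)

```text
time_s: 16.45
eef_pos: [0.5488, -0.1917, 0.0665]
eef_rot: [0.12, 0.697, 0.12, -0.697]
wrist_force: [-0.7, -0.8, 0.2]
opening: 0.179
```

```bash
python3 -c "
from h import *
st()"
```

```text
t 16.45 TCP stage x,y -60.04 -0.15 z 66.49 tooly yaw+90-stage 0.0 tilt [-1.e+00  0.e+00 -5.e-04] F -0.95 -0.53 0.18 open 0.179
```

Request:
servo_tool(
  targets=[0, 0, -1.2, 0, 0, 0, -1.2, 0, 0, 0, -1.2, 0, 0, 0, -1.2, 0, 0, 0, -1, 0],
)

```text
time_s: 16.95
eef_pos: [0.5539, -0.1898, 0.0665]
eef_rot: [-0.12, -0.697, -0.12, 0.697]
wrist_force: [-1.3, -0.1, -1.5]
opening: 0.179
```

Request:
servo_tool(
  targets=[0, 0, -0.8, 0, 0, 0, -0.8, 0, 0, 0, -0.8, 0, 0, 0, -0.8, 0, 0, 0, -0.8, 0],
)

```text
time_s: 17.45
eef_pos: [0.5564, -0.1889, 0.0665]
eef_rot: [-0.12, -0.696, -0.12, 0.698]
wrist_force: [-10.3, -3.5, 5.0]
opening: 0.177
```

```bash
python3 -c "
from h import *
st()"
```

```text
t 17.45 TCP stage x,y -52.0 -0.12 z 66.54 tooly yaw+90-stage 0.02 tilt [-1.0e+00 -8.0e-04  3.1e-03] F -10.91 0.16 5.04 open 0.177
```

Request:
servo_tool(
  targets=[-0.1, 0, -0.8, 0, -0.1, 0, -0.8, 0, 0, 0, -0.8, 0, 0, 0, -0.8, 0, 0, 0, -0.8, 0],
)

```text
time_s: 17.95
eef_pos: [0.5595, -0.1878, 0.0666]
eef_rot: [-0.12, -0.695, -0.12, 0.698]
wrist_force: [-11.1, -3.7, 4.3]
opening: 0.179
```

```bash
python3 -c "
from h import *
st()"
```

```text
t 17.95 TCP stage x,y -48.7 -0.1 z 66.6 tooly yaw+90-stage 0.01 tilt [-1.     -0.0013  0.0043] F -11.74 0.22 4.28 open 0.179
```

Request:
servo_tool(
  targets=[-0.1, 0, -0.8, 0, 0, 0, -0.8, 0, 0, 0, -0.8, 0, 0, 0, -0.8, 0, 0, 0, -0.8, 0],
)

```text
time_s: 18.45
eef_pos: [0.5629, -0.1866, 0.0666]
eef_rot: [-0.12, -0.695, -0.12, 0.699]
wrist_force: [-13.0, -4.0, 4.4]
opening: 0.174
```

```bash
python3 -c "
from h import *
st()"
```

```text
t 18.45 TCP stage x,y -45.08 -0.11 z 66.62 tooly yaw+90-stage -0.0 tilt [-1.     -0.0015  0.005 ] F -13.57 0.62 4.41 open 0.174
```

Request:
servo_tool(
  targets=[-0.1, 0, -0.8, 0, 0, 0, -0.8, 0, 0, 0, -0.8, 0, 0, 0, -0.8, 0, 0, 0, -0.8, 0],
)

```text
time_s: 18.95
eef_pos: [0.5662, -0.1854, 0.0666]
eef_rot: [-0.12, -0.695, -0.121, 0.699]
wrist_force: [-15.0, -4.6, 5.4]
opening: 0.177
```

Request:
servo_tool(
  targets=[0, 0, -0.8, 0, 0, 0, -0.8, 0, 0, 0, -0.8, 0, 0, 0, -0.8, 0, 0, 0, -0.8, 0],
)

```text
time_s: 19.45
eef_pos: [0.5712, -0.1836, 0.0666]
eef_rot: [-0.12, -0.696, -0.12, 0.698]
wrist_force: [-7.7, -2.0, 1.4]
opening: 0.178
```

```bash
python3 -c "
from h import *
st()"
```

```text
t 19.45 TCP stage x,y -36.18 -0.06 z 66.62 tooly yaw+90-stage -0.01 tilt [-1.     -0.0012  0.0031] F -7.88 0.72 1.4 open 0.178
```

Request:
servo_tool(
  targets=[0, 0, -0.8, 0, 0, 0, -0.8, 0, 0, 0, -0.8, 0, 0, 0, -0.8, 0, 0, 0, -0.8, 0],
)

```text
time_s: 19.95
eef_pos: [0.5763, -0.1818, 0.0667]
eef_rot: [-0.12, -0.697, -0.12, 0.697]
wrist_force: [2.0, 1.0, -4.9]
opening: 0.177
```

Request:
servo_tool(
  targets=[0, 0, -0.8, 0, 0, 0, -0.8, 0, 0, 0, -0.8, 0, 0, 0, -0.8, 0, 0, 0, -0.8, 0],
)

```text
time_s: 20.45
eef_pos: [0.5796, -0.1807, 0.0668]
eef_rot: [-0.12, -0.696, -0.12, 0.697]
wrist_force: [-2.8, -0.9, -3.0]
opening: 0.184
```

```bash
python3 -c "
from h import *
st(); im,*_=snap('wrist'); cv2.imwrite('pics/w10.png',im); im,*_=snap('scene'); cv2.imwrite('pics/c10.png',im[200:320,140:280].repeat(5,0).repeat(5,1)); st()"
```

```text
t 20.45 TCP stage x,y -27.35 -0.09 z 66.8 tooly yaw+90-stage 0.01 tilt [-1.0e+00 -6.0e-04  1.6e-03] F -2.95 0.11 -3.0 open 0.184
t 20.55 TCP stage x,y -27.12 -0.08 z 66.82 tooly yaw+90-stage -0.0 tilt [-1.e+00 -5.e-04  1.e-03] F -2.94 -0.61 -4.14 open 0.178
```

View pics/w10.png

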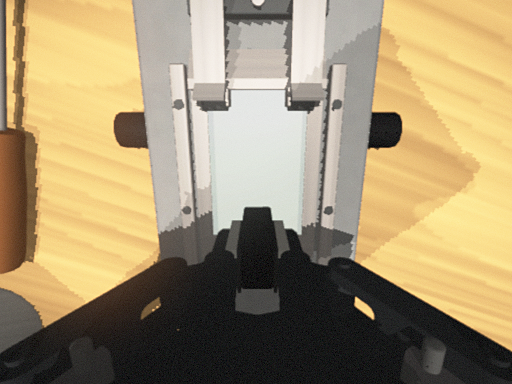

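View pics/c10.png

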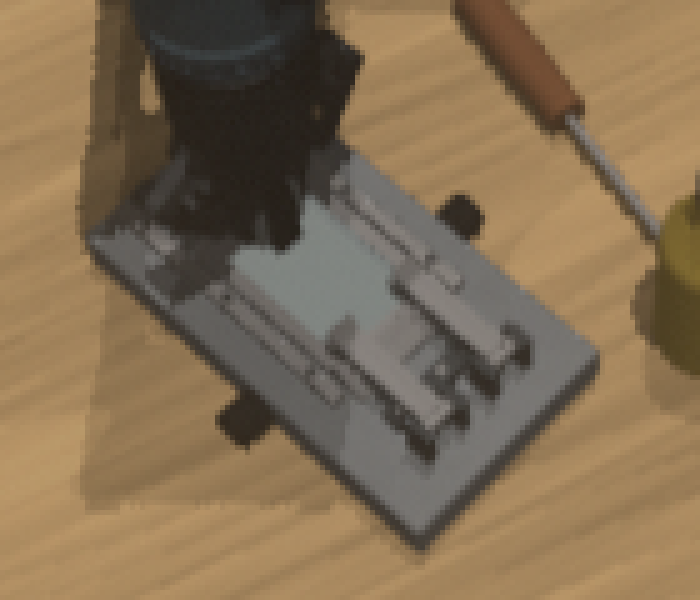

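Both rollers at (210,97) and (304,97) are down on the glass behind the bar. I'll continue to the stop and slow down near it.

Request:
servo_tool(
  targets=[0.1, 0, -0.8, 0, 0.1, 0, -0.8, 0, 0, 0, -0.8, 0, 0, 0, -0.8, 0, 0, 0, -0.8, 0],
)

```text
time_s: 21.05
eef_pos: [0.584, -0.1791, 0.0668]
eef_rot: [-0.12, -0.697, -0.12, 0.697]
wrist_force: [-3.2, -2.0, -4.1]
opening: 0.181
```

Request:
servo_tool(
  targets=[0, 0, -0.8, 0, 0, 0, -0.8, 0, 0, 0, -0.8, 0, 0, 0, -0.8, 0, 0, 0, -0.8, 0],
)

```text
time_s: 21.55
eef_pos: [0.5878, -0.1778, 0.0667]
eef_rot: [-0.12, -0.697, -0.12, 0.697]
wrist_force: [-3.0, -1.2, -4.5]
opening: 0.179
```

```bash
python3 -c "
from h import *
st()"
```

```text
t 21.55 TCP stage x,y -18.62 -0.14 z 66.74 tooly yaw+90-stage -0.0 tilt [-1.e+00 -2.e-04  1.e-04] F -3.17 -0.1 -4.47 open 0.179
```

Request:
servo_tool(
  targets=[0.1, 0, -0.5, 0, 0, 0, -0.5, 0, 0, 0, -0.5, 0, 0, 0, -0.5, 0, 0, 0, -0.5, 0],
)

```text
time_s: 22.05
eef_pos: [0.5902, -0.177, 0.0667]
eef_rot: [-0.12, -0.697, -0.12, 0.697]
wrist_force: [-2.8, -0.8, -4.7]
opening: 0.181
```

Request:
servo_tool(
  targets=[0, 0, -0.3, 0, 0, 0, -0.3, 0, 0, 0, -0.3, 0, 0, 0, -0.3, 0, 0, 0, -0.3, 0],
)

```text
time_s: 22.55
eef_pos: [0.5916, -0.1765, 0.0667]
eef_rot: [-0.12, -0.697, -0.12, 0.697]
wrist_force: [-2.1, -0.8, -4.0]
opening: 0.179
```

```bash
python3 -c "
from h import *
st()"
```

```text
t 22.55 TCP stage x,y -14.63 -0.19 z 66.72 tooly yaw+90-stage -0.0 tilt [-1.e+00 -1.e-04  0.e+00] F -2.26 0.01 -3.95 open 0.179
```

Request:
servo_tool(
  targets=[0.1, 0, -0.3, 0, 0, 0, -0.3, 0, 0, 0, -0.3, 0, 0, 0, -0.3, 0, 0, 0, -0.3, 0],
)

```text
time_s: 23.05
eef_pos: [0.5928, -0.176, 0.0666]
eef_rot: [-0.12, -0.697, -0.12, 0.697]
wrist_force: [-5.1, -0.9, -2.5]
opening: 0.175
```

```bash
python3 -c "
from h import *
st()"
```

```text
t 23.05 TCP stage x,y -13.31 -0.19 z 66.62 tooly yaw+90-stage 0.0 tilt [-1.e+00 -1.e-04  4.e-04] F -5.09 0.84 -2.53 open 0.175
```

Request:
servo_tool(
  targets=[0, 0, -0.3, 0, 0, 0, -0.3, 0, 0, 0, 0, 0, 0, 0, 0, 0, 0, 0, 0, 0],
)

```text
time_s: 23.55
eef_pos: [0.5929, -0.176, 0.0666]
eef_rot: [-0.12, -0.696, -0.12, 0.697]
wrist_force: [-6.7, -0.2, -0.8]
opening: 0.179
```

```bash
python3 -c "
from h import *
st()"
```

```text
t 23.55 TCP stage x,y -13.26 -0.17 z 66.62 tooly yaw+90-stage -0.01 tilt [-1.0e+00 -5.0e-04  1.5e-03] F -6.38 2.05 -0.83 open 0.179
```

Stop felt: x stays at −13.3 while the force rises. Building up the push gently.

Request:
servo_tool(
  targets=[0, 0, -0.3, 0, 0, 0, -0.3, 0, 0, 0, -0.2, 0, 0, 0, 0, 0, 0, 0, 0, 0],
)

```text
time_s: 24.05
eef_pos: [0.5929, -0.176, 0.0666]
eef_rot: [-0.12, -0.696, -0.12, 0.698]
wrist_force: [-10.2, -1.8, 1.8]
opening: 0.178
```

```bash
python3 -c "
from h import *
st()"
```

```text
t 24.05 TCP stage x,y -13.18 -0.14 z 66.63 tooly yaw+90-stage -0.0 tilt [-1.e+00 -9.e-04  3.e-03] F -10.18 1.75 1.85 open 0.178
```

Request:
servo_tool(
  targets=[0, 0, -0.3, 0, 0, 0, 0, 0, 0, 0, 0, 0, 0, 0, 0, 0, 0, 0, 0, 0],
)

```text
time_s: 24.55
eef_pos: [0.5929, -0.176, 0.0666]
eef_rot: [-0.12, -0.695, -0.12, 0.698]
wrist_force: [-11.8, -2.4, 1.3]
opening: 0.176
```

```bash
python3 -c "
from h import *
st()"
```

```text
t 24.55 TCP stage x,y -13.21 -0.16 z 66.63 tooly yaw+90-stage -0.0 tilt [-1.     -0.0011  0.0036] F -11.96 1.66 1.32 open 0.176
```

Request:
servo_tool(
  targets=[0, 0, 0, 0, 0, 0, 0, 0, 0, 0, 0, 0, 0, 0, 0, 0, 0, 0, 0, 0],
)

```text
time_s: 25.05
eef_pos: [0.5929, -0.176, 0.0666]
eef_rot: [-0.12, -0.696, -0.12, 0.698]
wrist_force: [-11.7, -2.0, 1.8]
opening: 0.181
```

```bash
python3 -c "
from h import *
st()"
```

```text
t 25.05 TCP stage x,y -13.17 -0.15 z 66.65 tooly yaw+90-stage -0.0 tilt [-1.     -0.0011  0.0035] F -11.7 2.02 1.83 open 0.181
```

Request:
servo_tool(
  targets=[0, 0, 0.4, 0, 0, 0, 0.4, 0, 0, 0, 0, 0, 0, 0, 0, 0, 0, 0, 0, 0],
)

```text
time_s: 25.55
eef_pos: [0.5929, -0.176, 0.0666]
eef_rot: [-0.12, -0.696, -0.12, 0.698]
wrist_force: [-8.8, -1.3, -0.6]
opening: 0.176
```

```bash
python3 -c "
from h import *
st()"
```

```text
t 25.55 TCP stage x,y -13.23 -0.18 z 66.65 tooly yaw+90-stage -0.01 tilt [-1.e+00 -7.e-04  2.e-03] F -8.76 1.72 -0.64 open 0.176
```

Request:
servo_tool(
  targets=[0, 0, 0, 0, 0, 0, 0, 0, 0, 0, 0, 0, 0, 0, 0, 0, 0, 0, 0, 0],
  fingers=40,
)

```text
time_s: 26.05
eef_pos: [0.5942, -0.1757, 0.0669]
eef_rot: [0.12, 0.697, 0.12, -0.697]
wrist_force: [0.0, 0.2, -0.1]
opening: 0.47
```

```bash
python3 -c "
from h import *
st(); im,d,K,Rw,tw=snap('wrist'); cv2.imwrite('pics/w11.png',im)"
```

```text
t 26.05 TCP stage x,y -11.9 -0.38 z 66.94 tooly yaw+90-stage 0.01 tilt [-1.e+00  5.e-04 -6.e-04] F 0.09 0.19 -0.13 open 0.47
```

View pics/w11.png

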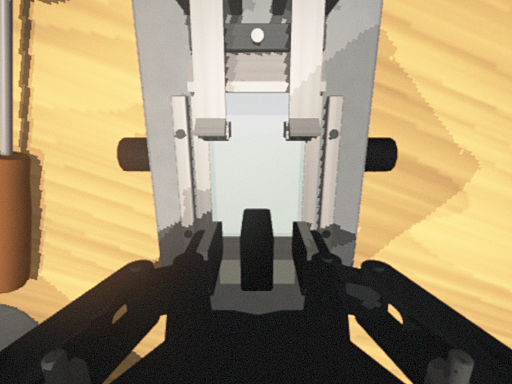

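The fingers are clear of the block on both sides. Rising straight up and checking.

Request:
servo_tool(
  targets=[-5, 0, 0, 0, -15, 0, 0, 0, -25, 0, 0, 0, -30, 0, 0, 0, -30, 0, 0, 0],
)

```text
time_s: 26.6
eef_pos: [0.5939, -0.1758, 0.1739]
eef_rot: [0.12, 0.697, 0.12, -0.697]
wrist_force: [0.4, 0.2, -0.4]
opening: 0.466
```

Request:
servo_tool(
  targets=[-30, 0, 0, 0, -25, 0, 10, 0, -10, 0, 20, 0, 0, 0, 20, 0, 0, 0, 0, 0],
)

```text
time_s: 27.1
eef_pos: [0.5457, -0.1932, 0.2386]
eef_rot: [0.12, 0.697, 0.119, -0.696]
wrist_force: [-0.3, -0.1, -0.2]
opening: 0.468
```

Request:
servo_tool(
  targets=[0, 0, 0, 0, 0, 0, 0, 0, 0, 0, 0, 0, 0, 0, 0, 0, 0, 0, 0, 0],
)

```text
time_s: 27.6
eef_pos: [0.5469, -0.1922, 0.2363]
eef_rot: [-0.12, -0.697, -0.121, 0.697]
wrist_force: [-0.5, 0.9, -0.7]
opening: 0.467
```

```bash
python3 - <<'E'
from h import *
st(); im,d,K,Rw,tw=snap("wrist"); cv2.imwrite("pics/w12.png",im); np.savez("w12.npz",im=im,d=d,K=K,Rw=Rw,tw=tw)
X=cloud(d,K,Rw,tw); o,a,S=fitstage(X)
for y0 in (-.006,0,.006):
    for x in np.arange(.040,.104,.002):
        s=(np.abs(S[...,0]-x)<.0012)&(np.abs(S[...,1]-y0)<.004)
        if s.any(): print(f"{x*1000:.0f}:{np.median(S[s][:,2])*1000:.1f}",end=" ")
    print()
for y0 in(.022,-.022):
    for x in np.arange(.036,.104,.004):
        s=(np.abs(S[...,0]-x)<.0022)&(np.abs(S[...,1]-y0)<.004)
        if s.any(): print(f"{x*1000:.0f}:{np.median(S[s][:,2])*1000:.1f}",end=" ")
    print()
im2,*_=snap("scene"); cv2.imwrite("pics/c12.png",im2)
cv2.imwrite("pics/w12c.png",cv2.resize(im[0:230,150:330],None,fx=2.6,fy=2.6,interpolation=cv2.INTER_CUBIC))
E
```

```text
t 27.6 TCP stage x,y -62.01 -0.06 z 236.3 tooly yaw+90-stage 0.02 tilt [-1.e+00 -5.e-04  3.e-04] F -0.2 0.98 -0.75 open 0.467
origin [ 0.6054 -0.1715] yaw 19.37 halfgap [-0.01339829  0.04064773] z 0.0269
stop x 2..98% [0.0708 0.0876 0.0989] stage rear edge x -0.0983
40:31.6 42:31.6 44:31.6 46:31.6 48:31.8 50:31.8 52:31.7 54:31.9 56:31.6 58:31.6 60:31.4 62:31.8 64:31.7 66:32.2 68:37.3 70:38.2 72:37.8 74:37.3 76:35.8 78:34.7 80:33.4 82:32.4 84:31.2 86:30.6 88:33.7 90:34.9 92:35.5 94:35.5 96:35.0 98:35.3 100:35.2 102:26.7 
40:31.4 42:31.6 44:31.5 46:31.5 48:31.9 50:32.2 52:31.8 54:31.8 56:31.2 58:32.0 60:32.0 62:31.4 64:31.7 66:32.1 68:37.8 70:38.4 72:37.6 74:37.1 76:35.7 78:34.5 80:33.5 82:32.1 84:31.0 86:30.2 88:34.4 90:35.6 92:36.7 94:36.7 96:35.6 98:35.1 100:34.4 102:26.6 
40:31.7 42:31.7 44:32.1 46:31.6 48:31.8 50:31.7 52:31.4 54:31.7 56:31.4 58:32.0 60:31.9 62:31.9 64:31.8 66:31.8 68:37.8 70:38.4 72:37.9 74:37.0 76:36.1 78:34.6 80:33.7 82:32.2 84:31.2 86:30.2 88:34.4 90:35.3 92:35.4 94:35.2 96:35.2 98:34.7 100:34.5 102:26.4 
36:31.5 40:31.6 44:40.3 48:42.9 52:54.8 56:52.0 60:51.7 64:51.9 68:51.4 72:51.6 76:51.2 80:51.0 84:51.1 88:50.9 92:50.8 96:50.5 100:50.6 
36:31.8 40:31.7 44:40.2 48:42.7 52:55.2 56:52.0 60:51.6 64:51.8 68:51.6 72:51.6 76:51.4 80:51.3 84:51.2 88:50.9 92:51.0 96:50.8 100:50.4
```

View pics/w12c.png

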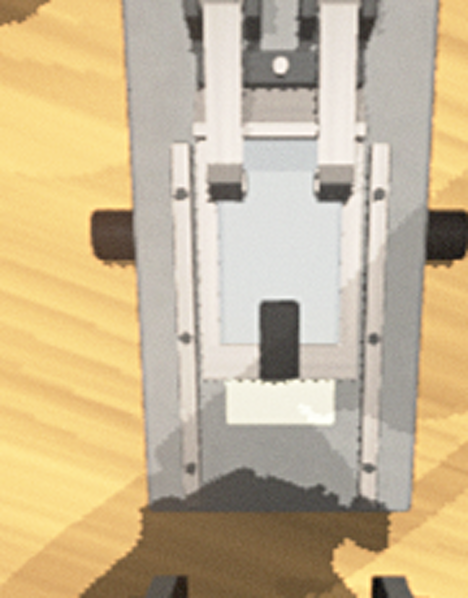

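View pics/c12.png

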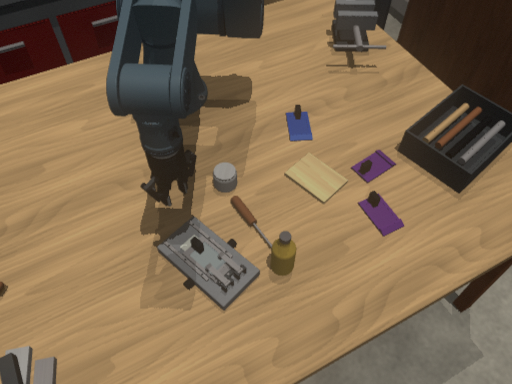

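The plate is flush: the height profile runs from the wedge tip (30 mm at x = 86) straight into the stop at 87–88, with no strip of stage between. Both rollers rest on the glass, and the bottle, tin and screwdriver look unmoved. Handing in.

```bash
python3 -c "
from h import *
print(workorder.hand_in()); st()"
```

```text
the job is handed in; nothing more can be done
None
the job is handed in; nothing more can be done
```

I laid the grey framed plate between the guide rails, slid it under both clips and pushed it onto the end stop. After that I let go, backed the arm well clear and handed the job in at about 28 s.

- **Sliding:** The push peaked at about 15.5 N while the wedge bar lifted the clips. The most I estimate the plate pressed on the stage is 16–17 N, weight and clips included.
- **End stop:** I felt the stop when the plate's front edge reached about 87 mm, where the camera had placed it. I held the push at 10–12 N at the wrist for about a second. Friction takes a few newtons of that, so the stop itself felt a little less.
- **Final checks:** The last depth picture shows no gap between the plate's front edge and the stop. Both rollers are down on the glass behind the bar. The bottle, tin and screwdriver look the same in the scene picture before and after; I did not measure their positions.
- **Disagreements:** The last fit of the stage's angle came out 0.2° off the earlier ones, because the plate's frame got mixed in with the rails. Depth readings were about 1.5 mm low throughout, so I found contact with the stage and stop by force.

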